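Pull the bonding press down three clicks and hold it

ROBOT

A 6-joint arm with a two-finger parallel gripper is mounted at the origin on a cart in front of the work surface, level with it; the furniture and walls round the work are solid. World frame = base frame: x ahead of the robot, y to its left, z up, the work surface at z = 0. Lengths are in mm, angles in degrees, forces in N, time in s.
With the tool pointing down it reaches from about 300 to 850 mm from the base axis. Payload 4.2 kg.
Tool frame: the origin (TCP) lies between the finger pads; the fingertips stand 14 mm ahead of it and the grasp point (between the pads) lies 5 mm behind it; z points along the fingers, y is the line along which they close (so a half turn about z gives the same grasp; the last joint's range is limited). The gripper opens to 91 mm and grips with 3 to 60 N. Pads are 32 mm wide; open, the fingers measure 118 mm over their backs; the gripper's body (76 mm by 178 mm) begins 60 mm behind the grasp point.
Start: joints at [72.422, 18.312, 89.639, -0, 72.044, -1.146], TCP at [162.66, 551.528, 227.976] pointing down, gripper open.
Joint ranges: [-177.97, 177.97], [-48.28, 115.42], [12.27, 149.76], [-77.06, 257.06], [2.81, 150.46], [-146.56, 146.56]. Speed limits (degrees/s): [147.25, 147.25, 180, 180, 180, 180].

INTERFACE

Orientations are given as [roll, pitch, yaw] about the fixed x, y, z axes, in that order (R = Rz(yaw) Ry(pitch) Rx(roll)).
In Python, from workcell import * gives the robot as it stands. The module is installed in compiled form; this text tells all that it offers.
- The arm moves only by the tool send_rows, never from a script. Its argument "deltas" is a list of rows, each a list of 2 entries, a list of its own where there are three numbers: the shift along the tool's x, y, z normalised to -1 to 1, where 1 is 0.5 m, then the turn, a rotation vector about the tool's x, y, z normalised to -1 to 1, where 1 is 0.5 rad. A call has 1 to 10 rows; each row shifts and turns the commanded pose from where the row before left it, along the tool's axes as they then stand; what a row does not reach is not made up. A row lasts 1/10 s, in which the tool goes at most 50 mm and 8.59 degrees, less where a joint would pass 70% of its speed; a pose out of reach is approached as far as the arm can. A call with a number of a shift or a turn outside -1 to 1 is refused whole. A call with a gripper value outside its range is refused whole. "grip" is the closure, from 0 (fully open) to 1 (shut), set as the call begins (left out, the last holds). The fingers move at their own pace and stop on an object; "grip_force" is the grip in N (left out, the last holds). Time passes only in rows, so rows that do not move let the fingers close. It gives the time, the measured TCP pose, the force, the opening and the grip force at its end, in the units of the state.
- state(): the state, without advancing time (a new reading comes with each control period).
- grab_frame(name): name is "side" or "top"; returns the picture (384x512x3 uint8, red, green, blue); there is no depth.
- calibration(name): a dict with "mtx" (3x3 intrinsics, pixels), "R" (3x3) and "t" (3): a world point X has camera coordinates R X + t. Camera axes: x right, y down, z forward; pixel columns grow to the right and rows downward; lengths in mm; the calibration is good to about 2 mm. A picture is of the moment at which its call begins. calibration takes no time and is no camera call.
- job_done(): hands the job in; it is judged then, once.
Trained networks look in the newest picture that a camera, given by its name, has taken for a name from the list of things; names that differ only in an ending like _2 or _b are one class to them, and where a whole thing is asked for, a point or a joint stands for the part that bears it (a point fixed in the world has none). Each returns a list of dicts, best first, with "p" (0 to 1); they miss things now and then, are a little off and sometimes report something else, mostly with a low value. They report only what shows in the picture. A call takes as long as a camera call. They do not tell look-alikes from the thing itself.
- trace(camera, label): "pixels" (384x512 bool, what is visible of it) and "bbox" ([left, top, width, height] in pixels, round what is visible of it).
The state is a dict: "time_s": time; "qpos": joint angles; "qvel": joint speeds; "effort": joint torques, N m; "ee_pos": TCP position; "ee_rot": TCP orientation; "force": force on the tool from outside, world axes, zero at the start; "torque": the same for the moment, N m; "gripper_width": finger opening in mm; "gripper_force": force on a finger pad.
Only numpy, scipy, OpenCV 4.12 (cv2) and the standard library are available. Lean on these libraries where they do the work, as an engineer would, in place of code of your own. Each camera call takes 0.05 s, during which the arm holds its last target. There are 200 camera calls.

TASK

Take the red-gripped lever bar out of its grey stand and stand it upright, fully home, in the ratchet socket of the blue heat-sink bonding press. Then pull the bar over towards the front of the press (the socket side, away from the heat sink) by exactly three clicks, which brings the press foot down on the heat sink, without ever going on to a fourth, which would crush the fins. The lever springs back if let go, so finish with the fingers still holding the bar at the third click, and leave the dropper bottle, the tape roll and the spare heat sink where they are.

Things in the scene. Friction and masses are not known exactly. Their poses are not given: they have to be found in the camera images.
- press: blue bench press fixed to the table; origin on the table under the hub axis, z up, x from the front (socket side) back over the heat sink; base x -60 to +130, y +-55 mm, 12 thick. Hub cheeks y +-36, tops at 64 mm; behind, a bridge and arm (x +26 to +118, y +-36, top 94 mm; ram head at x 92 rising to 127 mm) over a grey finned heat sink 50 x 40 x 24 mm of the press, met by the foot at click 3
- hub (a joint): turn of the ratchet hub, rad: 0 at rest, socket upright; grows as the bar top is pulled to the press's -x side; a click each 0.18 (third at 0.54), stop 0.80. Return spring 0.36 N m at rest, 0.58 at the third click, goes back to 0 if let go; clicks ripple it +-0.3 N m: stiffest a quarter click past a click, easiest a quarter before the next. Foot sinks 5 mm a click
- hub_axis (a point): centre of the hub on its horizontal turn axis, 45 mm above the table; the axis runs along the press's y
- socket_mouth (a point): centre of the mouth of the square steel socket on the hub (36 x 36 mm outside), 60 mm from the hub axis, so 105 mm above the table at rest; round hole 19 mm wide, 42 mm deep, mouth chamfered 4 mm; its z points out along the hole
- socket_floor (a point): centre of the hole's floor, 18 mm from the hub axis (63 mm above the table at rest); z points out along the hole
- bar: loose lever bar, 180 mm long, 0.12 kg: steel rod 16 mm thick with a tapered foot, red ribbed grip 22 mm thick from 100 mm to 180 mm above the foot; origin at the middle of the foot end, z along the bar to the grip. It stands upright in the stand, and has about 1.5 mm play on each side in the socket, so it leans up to about 7 degrees further than the hub when pulled
- bar_grip (a point): point on the bar's axis in the middle of the red grip, 150 mm from the foot end
- stand: grey fixed stand 75 x 75 x 50 mm on a 95 mm foot plate, origin under its centre; 19 mm round hole 42 mm deep, floor 8 mm above the table; the bar stands in it, its top 188 mm above the table
- flux_bottle: amber dropper bottle, 33 mm thick, 102 mm tall, origin under its centre; leave alone
- tape_roll: black tape roll 62 x 60 x 19 mm, lying, origin under its centre; leave alone
- spare_sink: loose spare heat sink 50 x 40 x 24 mm, origin under its centre; leave alone
Mind the look-alikes: they are no part of the job. Of the things that look like the bar, the larger one is meant.

How it is judged (in metres and radians):
On the way, in this order (a step that is already met when the one before it is completed fails the run):
1. the bar stands fully home in the ratchet socket, hub at rest (z of bar in the frame of socket_floor between -0.006 and 0.01 m and distance between bar and socket_floor below 0.014 m and angle between the z axis of bar and the z axis of socket_floor, either way round below 0.25 rad and value of joint hub below 0.072 rad), for 0.2 s.
2. first click (z of bar in the frame of socket_floor between -0.006 and 0.01 m and distance between bar and socket_floor below 0.014 m and angle between the z axis of bar and the z axis of socket_floor, either way round below 0.25 rad and value of joint hub above 0.144 rad).
3. second click (z of bar in the frame of socket_floor between -0.006 and 0.01 m and distance between bar and socket_floor below 0.014 m and angle between the z axis of bar and the z axis of socket_floor, either way round below 0.25 rad and value of joint hub above 0.324 rad).
4. third click (z of bar in the frame of socket_floor between -0.006 and 0.01 m and distance between bar and socket_floor below 0.014 m and angle between the z axis of bar and the z axis of socket_floor, either way round below 0.25 rad and value of joint hub above 0.477 rad), for 0.1 s.
At the end, for the whole second after the job is handed in: the hub is held still at the third click (0.477 to 0.603 rad), the bar fully home in the socket (foot within 10 mm of the floor along the hole), the fingers holding the bar and the arm touching no part of the press; the bottle, tape roll and spare heat sink are within 30 mm of where they stood (all of step 4 and value of joint hub below 0.603 rad and contact force between the fingers and bar above 0.5 N and contact force between the arm and press below 0.5 N and velocity of joint hub between -0.15 and 0.15 rad/s and distance of each of flux_bottle, tape_roll, spare_sink from where it was at the start of the episode below 0.03 m and angle between flux_bottle's own z axis and vertical below 0.2 rad); the arm keeps its last pose, push and grip.
It fails at once if the hub goes on towards a fourth click and crushes the fins (value of joint hub above 0.63 rad).
It fails at once if the dropper bottle is knocked away (distance of flux_bottle from where it was at the start of the episode above 0.04 m).
It fails at once if the tape roll is knocked away (distance of tape_roll from where it was at the start of the episode above 0.04 m).
It fails at once if the spare heat sink is knocked away (distance of spare_sink from where it was at the start of the episode above 0.04 m).
It also fails if it takes over 51 s, if anything falls off the work surface, if the arm or the gripper's body presses on something with over 40 N, if the wrist force passes 120 N, or if a joint passes its speed limit or range.

## Working session

There is one attempt and no reset: what is moved stays moved. The work goes in short steps, Python scripts to look and compute and a tool call to move; the robot and the scene stay as the last step left them, time stands still between calls to the robot, and variables do not carry over. Pictures are saved under pics/ and viewed, at most 10 in all, crops included, and the job is handed in when it is done.

Besides the shell and the picture viewer there is one more tool, called as name(argument=value, ...), one argument or row to a line, values as JSON. send_rows: Moves the arm, as the interface text tells. Scaled input: -1 to 1 covers 0.5 m each way for a shift and 0.5 rad each way for a turn. Its arguments: {"type":"object","properties":{"deltas":{"type":"array","items":{"type":"array"}},"grip":{"type":"number"},"grip_force":{"type":"number"}},"required":["deltas"]}

```bash
mkdir -p pics
cat > h.py <<'E'
from workcell import *
import numpy as np, cv2
def cal(n):
    c=calibration(n); return np.array(c["mtx"],float),np.array(c["R"],float),np.array(c["t"],float).ravel()
def ray(n,uv,z):
    K,R,t=cal(n); d=R.T@np.linalg.inv(K)@np.array([uv[0],uv[1],1.]); o=-R.T@t
    return o+d*(z-o[2])/d[2]
def proj(n,X):
    K,R,t=cal(n); p=K@(R@np.asarray(X,float)+t); return p[:2]/p[2]
def save(n,f,box=None,s=1):
    im=grab_frame(n)[...,::-1]
    if box: im=im[box[1]:box[3],box[0]:box[2]]
    cv2.imwrite("pics/"+f,cv2.resize(im,None,fx=s,fy=s,interpolation=cv2.INTER_CUBIC))
E
python3 - <<'E'
from h import *
a=grab_frame("side");b=grab_frame("top")
cv2.imwrite("pics/a.png",cv2.resize(np.vstack([a,b])[...,::-1],None,fx=0.78,fy=0.78))
cv2.imwrite("pics/s.png",cv2.resize(a[...,::-1],(800,600)));cv2.imwrite("pics/t.png",cv2.resize(b[...,::-1],(800,600)))
for n in("side","top"):
    K,R,t=cal(n);print(n,(-R.T@t).round(),R[2].round(2),K[0,0])
    for l in("press","socket_mouth","bar","stand","flux_bottle","tape_roll","spare_sink"):
        for d in trace(n,l)[:3]:
            ys,xs=np.nonzero(d["pixels"]);print(l,round(d["p"],2),d["bbox"],xs.mean().round(1),ys.mean().round(1),len(xs))
print(state())
E
```

```text
side [483. 996. 634.] [ 0.09 -0.88 -0.47] 487.96753021038126
press 0.7 [204.6, 163.5, 72.1, 57.0] 239.3 195.6 2676
press 0.47 [285.7, 230.8, 27.4, 16.4] 299.2 237.2 441
socket_mouth 0.85 [245.1, 168.4, 19.0, 26.7] 253.8 182.4 402
bar 0.88 [180.3, 235.5, 9.3, 56.6] 184.0 259.7 354
bar 0.62 [228.4, 204.9, 15.7, 61.3] 237.6 232.0 623
stand 0.64 [211.7, 254.2, 55.6, 48.6] 239.4 277.5 1832
flux_bottle 0.84 [195.8, 200.9, 19.4, 39.8] 204.6 223.4 445
tape_roll 0.74 [286.0, 230.3, 28.3, 14.7] 299.5 237.3 420
spare_sink 0.53 [232.7, 222.9, 27.8, 16.9] 248.0 231.1 191
spare_sink 0.46 [195.8, 202.6, 13.5, 33.9] 204.4 222.9 402
top [421.  18. 978.] [ 0.18 -0.02 -0.98] 375.1881841535476
press 0.8 [279.8, 135.2, 46.4, 75.3] 302.0 175.6 2887
socket_mouth 0.63 [296.7, 177.4, 21.4, 18.8] 305.7 185.7 447
bar 0.68 [164.2, 171.0, 19.4, 19.5] 172.0 181.4 213
stand 0.75 [160.3, 169.0, 45.9, 45.2] 182.3 192.6 1147
flux_bottle 0.58 [239.8, 139.8, 11.7, 17.2] 246.8 149.5 190
tape_roll 0.57 [238.1, 224.4, 20.8, 22.8] 248.1 236.9 370
tape_roll 0.48 [298.8, 175.0, 17.0, 20.5] 306.0 185.3 407
spare_sink 0.75 [248.2, 172.8, 14.2, 21.3] 253.1 184.7 276
{'time_s': 0.8, 'qpos': array([ 7.24209889e+01,  1.83115323e+01,  8.96386899e+01, -2.44987983e-03,
        7.20447742e+01, -1.14466394e+00]), 'qvel': array([-0.07293794, -0.0194719 ,  0.0562738 , -0.0158094 ,  0.05716557,
        0.06280115]), 'effort': array([-2.80956319e-04, -4.12304771e+01, -2.32216305e+01,  7.28248386e-02,
        3.75970581e-02, -2.40474299e-05]), 'ee_pos': array([162.68056296, 551.52022234, 227.98172046]), 'ee_rot': array([1.79995044e+02, 2.43012272e-03, 1.63566408e+02]), 'force': array([-1.15806815,  0.21129388, -0.3508679 ]), 'torque': array([-0.03234015,  0.01543765, -0.05093331]), 'gripper_force': 0.0, 'gripper_width': 91.30254310421275}
```

View pics/s.png

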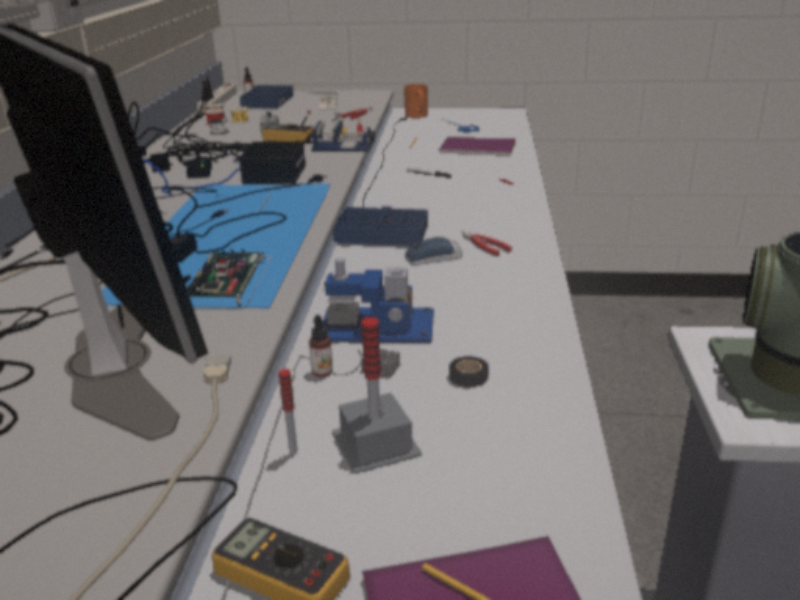

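View pics/t.png

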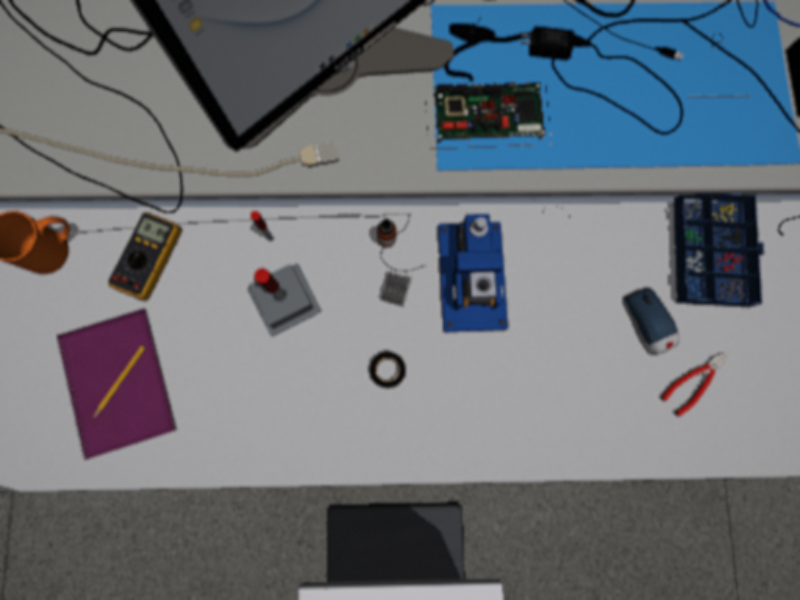

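Candidates for the bar (800×600 pictures): a thin red-gripped bar standing free at side (288,410) / top (260,218), and the thick bar in the grey stand at side (372,350) / top (265,280). The larger one in the stand is meant. The press is at top (473,272), with its socket to the front (bottom of the top picture) at (483,285). Next is one close crop to check this.

Run:
```python
from h import *
from scipy.optimize import least_squares
a=grab_frame("side");b=grab_frame("top")
A=cv2.resize(a[190:310,165:315][...,::-1],(500,400),interpolation=cv2.INTER_CUBIC)
B1=cv2.resize(b[165:220,150:215][...,::-1],(300,254),interpolation=cv2.INTER_CUBIC)
B2=cv2.resize(b[130:215,270:335][...,::-1],(300,392),interpolation=cv2.INTER_CUBIC)
c=np.zeros((600,800,3),np.uint8);c[:400,:500]=A;c[:254,500:]=B1;c=np.ascontiguousarray(c);c[208:600,500:]=B2;cv2.imwrite("pics/c.png",c)
def red(im,box):
    x0,y0,x1,y1=box;h=cv2.cvtColor(im[y0:y1,x0:x1],cv2.COLOR_RGB2HSV).astype(int)
    m=((h[...,0]<8)|(h[...,0]>172))&(h[...,1]>130)&(h[...,2]>60);ys,xs=np.nonzero(m);return xs+x0,ys+y0
xs,ys=red(a,(225,195,255,250));print("side red",len(xs),xs.min(),xs.max(),ys.min(),ys.max(),xs.mean(),ys.mean())
us,vs=red(b,(155,165,190,200));print("top red",len(us),us.min(),us.max(),vs.min(),vs.max(),us.mean(),vs.mean())
K,R,t=cal("top");K2,R2,t2=cal("side")
# bar upright at (x,y): mid-grip side centroid at z~148; 
f=lambda p:np.r_[proj("side",[p[0],p[1],148])-[xs.mean(),ys.mean()],proj("top",[p[0],p[1],155])-[us.mean(),vs.mean()]]
r=least_squares(f,[450,250]);print("bar",r.x,r.fun)
for z in (188,):print(proj("top",[*r.x,z]),proj("side",[*r.x,z]))
# edges
for n,l in(("top","stand"),("top","press"),("top","socket_mouth"),("side","socket_mouth")):
    d=trace(n,l)[0];ct=max(cv2.findContours(d["pixels"].astype(np.uint8),0,2)[0],key=cv2.contourArea)
    print(n,l,cv2.minAreaRect(ct),cv2.boxPoints(cv2.minAreaRect(ct)).round(1).tolist())
for z in(50,):print("stand",ray("top",(182.3,192.6),z),ray("top",(182.3,192.6),0))
print("socket",ray("top",(305.7,185.7),105),ray("side",(253.8,182.4),90))
```

```text
side red 180 231 241 203 241 236.87777777777777 218.24444444444444
top red 77 163 172 172 181 167.45454545454547 176.54545454545453
bar [607.1614323  186.65111201] [-1.06520389  4.40748172  2.75230297  1.1836583 ]
[167.12365955 174.38632361] [234.87922013 204.64167944]
top stand ((180.90000915527344, 191.30001831054688), (36.224300384521484, 36.224300384521484), 63.43495178222656) [[156.60000610351562, 183.1999969482422], [189.0, 167.0], [205.1999969482422, 199.39999389648438], [172.8000030517578, 215.60000610351562]]
top press ((301.6482849121094, 175.27932739257812), (76.56793212890625, 42.7684211730957), 85.2363510131836) [[277.20001220703125, 138.89999389648438], [319.79998779296875, 135.39999389648438], [326.1000061035156, 211.6999969482422], [283.5, 215.1999969482422]]
top socket_mouth ((306.0, 185.5), (21.0, 20.0), 90.0) [[296.0, 175.0], [316.0, 175.0], [316.0, 196.0], [296.0, 196.0]]
side socket_mouth ((254.5, 182.0), (22.0, 17.0), 90.0) [[246.0, 171.0], [263.0, 171.0], [263.0, 193.0], [246.0, 193.0]]
stand [592.31107461 177.13442558  50.        ] [601.51502878 185.7308172    0.        ]
socket [ 595.05003514 -124.65663416  105.        ] [ 601.39220021 -110.06302944   90.        ]
```

View pics/c.png

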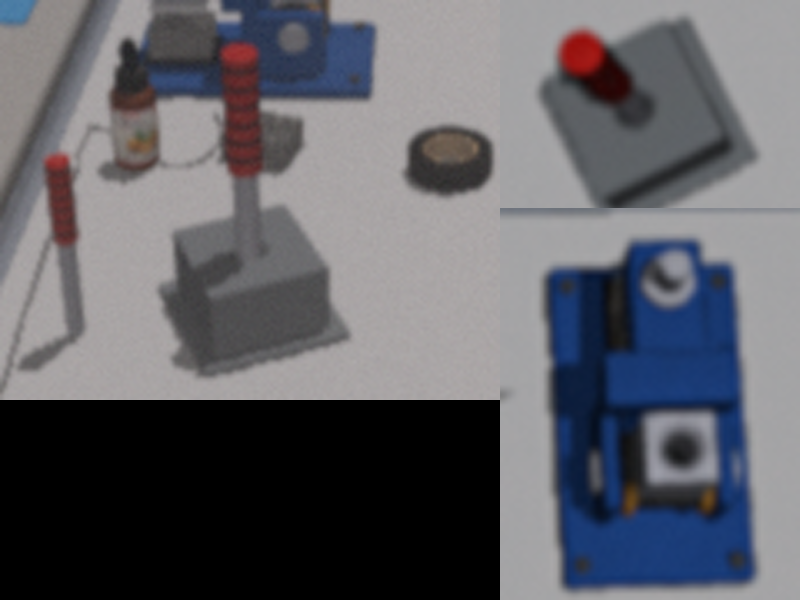

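The crop confirms it: the thick red-gripped bar is in the grey stand (tip at side (237,205), top (168,176.5)) and the thin one stands apart. The socket hole is at about top (309.6,181.8).

Run:
```python
from h import *
from scipy.optimize import least_squares
B1=lambda u,v:(150+(u-500)*65/300,165+v*55/254)
B2=lambda u,v:(270+(u-500)*65/300,130+(v-208)*85/392)
A=lambda u,v:(165+u*.3,190+v*.3)
def tri(z,pt,ps):
    f=lambda p:np.r_[proj("top",[p[0],p[1],z])-pt,proj("side",[p[0],p[1],z])-ps]
    r=least_squares(f,[600,0]);return r.x.round(1),r.fun.round(1)
print("tip",tri(188,B1(582,53),A(239,50)),ray("top",B1(582,53),188),ray("side",A(239,50),188))
print("entry",tri(50,B1(635,105),A(248,248)),ray("top",B1(635,105),50),ray("side",A(248,248),50))
print("socket",ray("top",B2(683,447),105),ray("top",B2(681,447),105))
P=[ray("top",B2(*q),12) for q in((547,268),(733,265),(752,580),(565,587))]
print(np.round(P,1), np.mean(P,0)); 
d=P[0]+P[1]-P[2]-P[3];yaw=np.degrees(np.arctan2(d[1],d[0]));print("yaw",yaw)
c=np.mean(P,0);ex=np.array([np.cos(np.radians(yaw)),np.sin(np.radians(yaw)),0]);print("hub from base",c-35*ex)
for l,p in(("spare",(253,184.7)),("bottle",(246.8,149.5)),("tape",(248,236.9))):print(l,ray("top",p,15))
im=grab_frame("side");cv2.imwrite("pics/d.png",cv2.resize(im[155:230,195:290][...,::-1],(760,600),interpolation=cv2.INTER_CUBIC))
h=[*(c-35*ex)[:2],105];print("side proj hole",proj("side",h), "crop",(proj("side",h)-[195,155])*8)
```

```text
tip (array([603.2, 185.9]), array([-0.3, -0.3,  0.3, -0.5])) [602.53765892 185.15961903 188.        ] [603.49836782 187.91447346 188.        ]
entry (array([604.5, 186. ]), array([-0.4,  0.1, -0.1, -0.6])) [604.83025278 184.99053332  50.        ] [604.00657375 188.11538259  50.        ]
socket [ 604.35034087 -134.48906938  105.        ] [ 604.36335024 -133.45301525  105.        ]
[[ 731.3  -75.9   12. ]
 [ 732.  -184.6   12. ]
 [ 546.7 -186.4   12. ]
 [ 544.2  -80.6   12. ]] [ 638.5239508  -131.90136919   12.        ]
yaw 0.9938822118939872
hub from base [ 603.52921645 -132.50846683   12.        ]
spare [617.37726422  -1.03942615  15.        ]
bottle [713.27015678  13.94958818  15.        ]
tape [481.56403264  13.90405719  15.        ]
side proj hole [253.62770271 173.27724589] crop [469.02162166 146.21796711]
```

View pics/d.png

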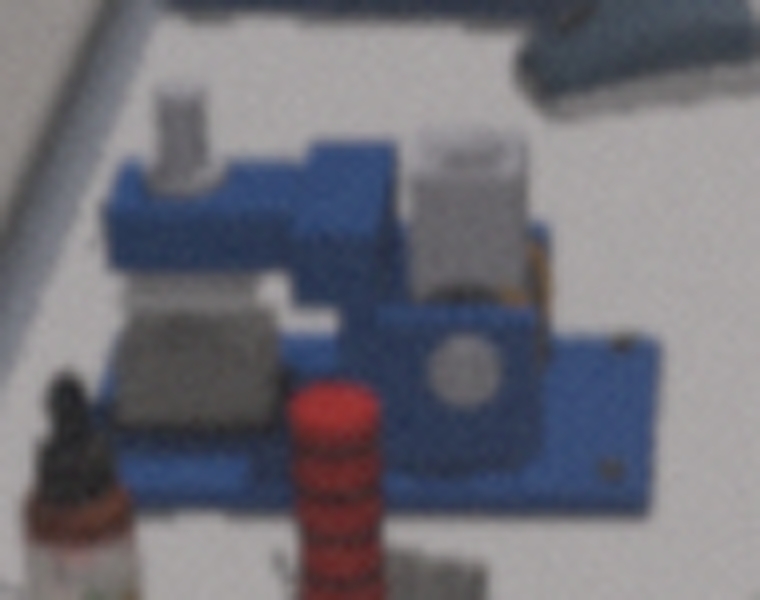

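The side crop shows the socket mouth at about crop (470,155), which agrees with the top estimate (603.8, -133). The bar is upright at about (604,186). I'll turn the tool so the fingers close along world y, then travel above the bar.

send_rows(
  deltas=[
    [[0,0,0],[0,0,-0.287]],
    [[0,0,0],[0,0,-0.287]],
    [[-0.055,-0.046,0],[0,0,0]],
    [[-0.055,-0.046,0],[0,0,0]],
    [[-0.055,-0.046,0],[0,0,0]],
    [[-0.055,-0.046,0],[0,0,0]],
    [[-0.055,-0.046,0],[0,0,0]],
    [[-0.055,-0.046,0],[0,0,0]],
    [[-0.055,-0.046,0],[0,0,0]],
    [[-0.055,-0.046,0],[0,0,0]],
  ],
  grip=0,
)

```text
time_s: 2.15
ee_pos: [383.7, 366.6, 228.1]
ee_rot: [180.0, 0.0, -180.0]
force: [0.1, -0.3, 0.1]
gripper_width: 91.3
gripper_force: 0.0
```

send_rows(
  deltas=[
    [[-0.055,-0.046,0],[0,0,0]],
    [[-0.055,-0.046,0],[0,0,0]],
    [[-0.055,-0.046,0],[0,0,0]],
    [[-0.055,-0.046,0],[0,0,0]],
    [[-0.055,-0.046,0],[0,0,0]],
    [[-0.055,-0.046,0],[0,0,0]],
    [[-0.055,-0.046,0],[0,0,0]],
    [[0,0,0],[0,0,0]],
    [[0,0,0],[0,0,0]],
  ],
)

```text
time_s: 3.05
ee_pos: [575.3, 206.2, 227.6]
ee_rot: [180.0, -0.1, 179.9]
force: [0.3, 0.2, -0.7]
gripper_width: 91.6
gripper_force: 0.0
```

send_rows(
  deltas=[
    [[-0.0287,-0.02,0],[0,0,0]],
    [[-0.0287,-0.02,0],[0,0,0]],
    [[0,0,0.05],[0,0,0]],
    [[0,0,0.05],[0,0,0]],
    [[0,0,0.05],[0,0,0]],
    [[0,0,0],[0,0,0]],
    [[0,0,0],[0,0,0]],
  ],
)

```text
time_s: 3.75
ee_pos: [604.5, 186.6, 153.3]
ee_rot: [180.0, 0.0, -180.0]
force: [-0.3, 0.7, 0.8]
gripper_width: 90.9
gripper_force: 0.0
```

Run:
```python
from h import *
a=grab_frame("side");b=grab_frame("top")
c=np.hstack([cv2.resize(a[160:310,165:315],(400,400)),cv2.resize(b[130:230,130:230],(400,400))])
cv2.imwrite("pics/e.png",c[...,::-1])
```

```text
(no output)
```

View pics/e.png

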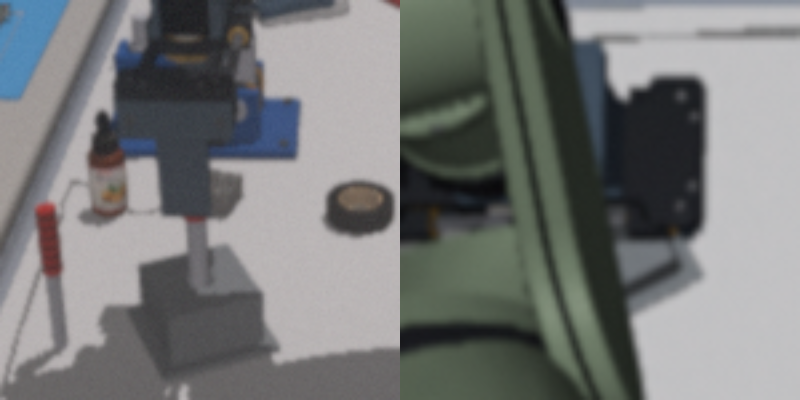

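Run:
```python
from h import *
for p in((604,240,150),(604,240,185),(604,186,90),(604,186,60)): print((proj("side",p)-[165,160])*2.667)
```

```text
[183.57025381 204.1766749 ]
[181.18214376 160.65556797]
[196.57961328 233.1257656 ]
[198.22489344 266.04318755]
```

send_rows(
  deltas=[
    [[0,0,0],[0,0,0]],
    [[0,0,0],[0,0,0]],
    [[0,0,0],[0,0,0]],
    [[0,0,0],[0,0,0]],
    [[0,0,0],[0,0,0]],
    [[0,0,0],[0,0,0]],
    [[0,0,0],[0,0,0]],
    [[0,0,0],[0,0,0]],
  ],
  grip=1,
  grip_force=30,
)

```text
time_s: 4.65
ee_pos: [603.9, 186.6, 152.9]
ee_rot: [180.0, -0.0, -180.0]
force: [1.0, 0.7, 0.1]
gripper_width: 29.9
gripper_force: 0.0
```

The side view shows the finger at predicted x and the rod within 1 px of its prediction, so the grasp is aligned. The fingers are still closing.

send_rows(
  deltas=[
    [[0,0,0],[0,0,0]],
    [[0,0,0],[0,0,0]],
    [[0,0,0],[0,0,0]],
    [[0,0,0],[0,0,0]],
  ],
)

```text
time_s: 5.05
ee_pos: [603.9, 186.6, 152.9]
ee_rot: [-180.0, -0.0, -180.0]
force: [-0.1, 0.3, -0.8]
gripper_width: 21.6
gripper_force: 30.0
```

send_rows(
  deltas=[
    [[0,0,-0.02],[0,0,0]],
    [[0,0,-0.04],[0,0,0]],
    [[0,0,-0.05],[0,0,0]],
    [[0,0,-0.06],[0,0,0]],
    [[0,0,-0.07],[0,0,0]],
    [[0,0,-0.04],[0,0,0]],
    [[0,0,0],[0,0,0]],
  ],
)

```text
time_s: 5.75
ee_pos: [605.3, 187.0, 297.3]
ee_rot: [179.9, 0.4, -180.0]
force: [0.0, -0.0, 0.2]
gripper_width: 21.2
gripper_force: 30.0
```

send_rows(
  deltas=[
    [[0,-0.02,0],[0,0,0]],
    [[0,-0.05,0],[0,0,0]],
    [[0,-0.07,0],[0,0,0]],
    [[0,-0.07,0],[0,0,0]],
    [[0,-0.07,0],[0,0,0]],
    [[0,-0.07,0],[0,0,0]],
    [[0,-0.07,0],[0,0,0]],
    [[0,-0.07,0],[0,0,0]],
    [[0,-0.07,0],[0,0,0]],
    [[0,-0.04,0],[0,0,0]],
  ],
)

```text
time_s: 6.75
ee_pos: [602.5, -116.6, 290.5]
ee_rot: [-180.0, -0.3, 179.9]
force: [-0.4, 0.1, -0.9]
gripper_width: 21.2
gripper_force: 30.0
```

send_rows(
  deltas=[
    [[0,-0.02,0],[0,0,0]],
    [[0,-0.02,0],[0,0,0]],
    [[0,0,0],[0,0,0]],
    [[0,0,0],[0,0,0]],
    [[0,0,0],[0,0,0]],
  ],
)

```text
time_s: 7.25
ee_pos: [604.0, -132.4, 292.9]
ee_rot: [180.0, -0.0, -179.9]
force: [-0.1, 0.1, -0.3]
gripper_width: 21.8
gripper_force: 30.0
```

Run:
```python
from h import *
a=grab_frame("side");b=grab_frame("top")
c=np.hstack([cv2.resize(a[110:230,200:300],(480,576),interpolation=2),cv2.resize(b[120:220,265:345],(320,400),interpolation=2).repeat(1,0) if 0 else cv2.copyMakeBorder(cv2.resize(b[120:220,265:345],(320,400),interpolation=2),0,176,0,0,0)])
cv2.imwrite("pics/f.png",c[...,::-1])
s=state();print(s["ee_pos"],s["ee_rot"],s["time_s"])
for z in (105,150,200,240):print(z,(proj("side",[604,-133,z])-[200,110])*4.8)
for d in trace("side","bar")[:3]:print(d["p"],d["bbox"])
```

```text
[ 604.05489663 -132.47485377  293.01332918] [ 1.79982964e+02  5.66563039e-03 -1.79920028e+02] 7.35
105 [256.62228605 303.32781842]
150 [254.24934376 225.63628743]
200 [251.51606345 136.1470767 ]
240 [249.25228982  62.02979208]
0.71 [178.3, 236.6, 10.6, 52.7]
0.64 [240.2, 110.3, 16.3, 48.5]
0.35 [245.5, 172.1, 15.7, 21.7]
```

View pics/f.png

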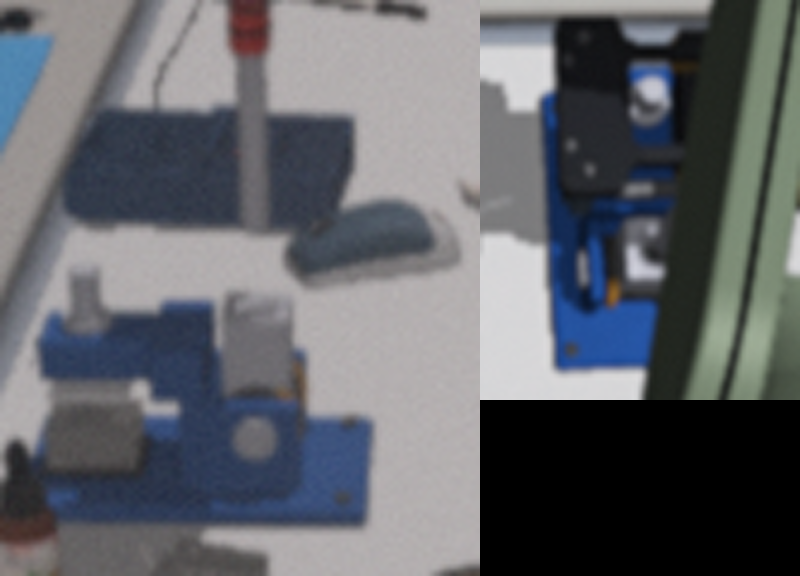

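The side picture shows the foot at crop (257,228) and the socket mouth centred at about (257,305), so x is aligned to under 1 mm. I'll lower the bar into the mouth.

send_rows(
  deltas=[
    [[-0.001,-0.001,0.03],[0,0,0]],
    [[0,0,0.03],[0,0,0]],
    [[0,0,0.02],[0,0,0]],
    [[0,0,0.01],[0,0,0]],
    [[0,0,0.01],[0,0,0]],
    [[0,0,0.01],[0,0,0]],
    [[0,0,0],[0,0,0]],
  ],
)

```text
time_s: 8.1
ee_pos: [604.4, -133.7, 237.5]
ee_rot: [180.0, -0.0, -180.0]
force: [0.1, -1.2, -1.0]
gripper_width: 21.4
gripper_force: 30.0
```

send_rows(
  deltas=[
    [[0,0,0.01],[0,0,0]],
    [[0,0,0.01],[0,0,0]],
    [[0,0,0.01],[0,0,0]],
    [[0,0,0.01],[0,0,0]],
    [[0,0,0.01],[0,0,0]],
    [[0,0,0],[0,0,0]],
  ],
)

```text
time_s: 8.7
ee_pos: [604.4, -133.8, 212.2]
ee_rot: [180.0, -0.0, -180.0]
force: [0.6, 1.9, -0.7]
gripper_width: 21.3
gripper_force: 30.0
```

send_rows(
  deltas=[
    [[0,0,0.004],[0,0,0]],
    [[0,0,0.004],[0,0,0]],
    [[0,0,0],[0,0,0]],
  ],
)

```text
time_s: 9.0
ee_pos: [605.0, -133.8, 211.6]
ee_rot: [-180.0, 0.2, -180.0]
force: [-1.4, 3.1, 9.5]
gripper_width: 21.4
gripper_force: 30.0
```

send_rows(
  deltas=[
    [[0,0,0.004],[0,0,0]],
    [[0,0,0.002],[0,0,0]],
    [[0,0,0],[0,0,0]],
    [[0,0,0],[0,0,0]],
  ],
)

```text
time_s: 9.4
ee_pos: [606.0, -133.7, 211.3]
ee_rot: [-180.0, 0.4, -180.0]
force: [-2.7, 2.9, 18.4]
gripper_width: 21.7
gripper_force: 30.0
```

Run:
```python
from h import *
a=grab_frame("side")
cv2.imwrite("pics/g.png",cv2.resize(a[100:220,205:305],(500,600),interpolation=2)[...,::-1])
s=state();print(s["ee_pos"],s["force"],s["torque"],s["time_s"])
for z in (105,163):print(z,(proj("side",[604,-133,z])-[205,100])*5)
```

```text
[ 605.99906264 -133.720534    211.31732496] [-3.15866206  2.81845384 18.3746782 ] [ 0.79558451  0.86558665 -0.01106825] 9.45
105 [242.3148813  365.96647753]
163 [239.11322589 261.14238968]
```

View pics/g.png

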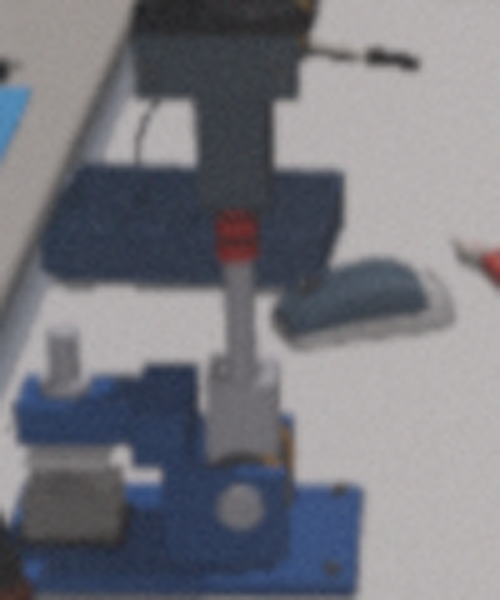

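The bar is seated: the red grip's lower edge is at crop row 263, which puts the foot at about 63–65 mm, and the arm meets a hard stop at 18 N. I'll ease the push, then start the pull.

send_rows(
  deltas=[
    [[0,0,-0.006],[0,0,0]],
    [[0,0,0],[0,0,0]],
    [[0,0,0],[0,0,0]],
  ],
)

```text
time_s: 9.75
ee_pos: [605.5, -133.7, 211.5]
ee_rot: [-180.0, 0.3, -180.0]
force: [-0.4, 2.6, 9.6]
gripper_width: 21.4
gripper_force: 30.0
```

send_rows(
  deltas=[
    [[0.01,0,0],[0,-0.08,0]],
    [[0.01,0,0],[0,-0.08,0]],
    [[0,0,0],[0,0,0]],
    [[0,0,0],[0,0,0]],
  ],
)

```text
time_s: 10.15
ee_pos: [595.9, -133.5, 211.2]
ee_rot: [180.0, 4.9, 180.0]
force: [0.0, 3.1, 9.3]
gripper_width: 21.5
gripper_force: 30.0
```

send_rows(
  deltas=[
    [[0.006,0,0],[0,-0.04,0]],
    [[0.006,0,0],[0,-0.04,0]],
    [[0,0,0],[0,0,0]],
    [[0,0,0],[0,0,0]],
  ],
)

```text
time_s: 10.55
ee_pos: [590.6, -133.4, 210.7]
ee_rot: [180.0, 7.3, 180.0]
force: [1.8, 2.6, 7.2]
gripper_width: 21.1
gripper_force: 30.0
```

send_rows(
  deltas=[
    [[0.006,0,0],[0,-0.04,0]],
    [[0.006,0,0],[0,-0.04,0]],
    [[0,0,0],[0,0,0]],
    [[0,0,0],[0,0,0]],
  ],
)

```text
time_s: 10.95
ee_pos: [584.7, -133.4, 210.0]
ee_rot: [180.0, 9.6, 180.0]
force: [2.1, 3.3, 7.9]
gripper_width: 21.8
gripper_force: 30.0
```

```bash
cat > ang.py <<'E'
from h import *
X0,Y0=604.,-133.
ref=cv2.resize(cv2.imread("pics/d.png"),(95,75),interpolation=cv2.INTER_AREA)[...,::-1]
REF=np.zeros((384,512,3),np.uint8);REF[155:230,195:290]=ref
def off():  # image bias from the axle end on the cheek
    return np.array([253.1,201.2])-proj("side",[X0,Y0+36,45])
O=np.clip(off(),-2,2)
def pts(th,m=5):
    r=np.arange(28,60,1.);x=np.arange(-18-m,18+m+1,1.)
    xx,rr=np.meshgrid(x,r);c,s=np.cos(th),np.sin(th)
    W=np.stack([X0+xx*c-rr*s,np.full_like(xx,Y0+18),45+xx*s+rr*c],-1).reshape(-1,3)
    K,R,t=cal("side");p=(W@R.T+t)@K.T;uv=p[:,:2]/p[:,2:]+O
    return uv.reshape(*xx.shape,2).astype(np.float32)
def samp(im,th):
    p=pts(th);return cv2.remap(im,p[...,0],p[...,1],1).astype(float)
def hub():
    im=cv2.GaussianBlur(grab_frame("side"),(3,3),0);T=samp(REF,0)
    cs=[]
    g=np.arange(-0.1,0.75,.01)
    for th in g:
        S=samp(im,th);a=T-T.mean((0,1));b=S-S.mean((0,1));cs.append((a*b).sum()/np.sqrt((a*a).sum()*(b*b).sum()))
    cs=np.array(cs);i=cs.argmax();j=np.argsort(-cs)[:3]
    return g[i],cs[i],[(round(g[k],2),round(cs[k],3)) for k in range(max(0,i-8),min(len(g),i+9),4)]
E
python3 -c "
from ang import *
print(off(),hub());s=state();print(s['ee_pos'],s['force'],s['torque'])
g=cv2.resize(cv2.imread('pics/g.png'),(100,120),interpolation=3)[...,::-1]
G=np.zeros((384,512,3),np.uint8);G[100:220,205:305]=g
import ang
ang.grab_frame=lambda n:G
print('rest',hub())"
```

```text
[0.31011899 0.76121675] (np.float64(0.029999999999999943), np.float64(0.9345821599375059), [(np.float64(-0.05), np.float64(0.616)), (np.float64(-0.01), np.float64(0.865)), (np.float64(0.03), np.float64(0.935)), (np.float64(0.07), np.float64(0.864)), (np.float64(0.11), np.float64(0.725))])
[ 584.82173954 -133.40150061  210.026019  ] [1.32550738 4.47488294 7.6290346 ] [ 1.01289998 -0.26702     0.17706337]
rest (np.float64(-5.551115123125783e-17), np.float64(0.9699445223497148), [(np.float64(-0.08), np.float64(0.546)), (np.float64(-0.04), np.float64(0.828)), (np.float64(-0.0), np.float64(0.97)), (np.float64(0.04), np.float64(0.905)), (np.float64(0.08), np.float64(0.762))])
```

The image match gives hub ≈ 0.03 rad with the bar leaning ahead by about 0.13 rad. I'll turn on about the hub axis in small steps.

send_rows(
  deltas=[
    [[0.0133,0,0.0003],[0,-0.08,0]],
    [[0.0133,0,0.0003],[0,-0.08,0]],
    [[0.0133,0,0.0003],[0,-0.08,0]],
    [[0.0067,0,0.0001],[0,-0.04,0]],
    [[0,0,0],[0,0,0]],
    [[0,0,0],[0,0,0]],
  ],
)

```text
time_s: 11.6
ee_pos: [562.2, -133.6, 205.4]
ee_rot: [180.0, 17.7, 180.0]
force: [0.3, 4.8, 10.2]
gripper_width: 21.5
gripper_force: 30.0
```

```bash
python3 -c "
from ang import *
print(hub());s=state();print(s['ee_pos'],s['ee_rot'],s['force'],s['torque'])"
```

```text
(np.float64(0.12999999999999987), np.float64(0.6518220902058427), [(np.float64(0.05), np.float64(0.536)), (np.float64(0.09), np.float64(0.618)), (np.float64(0.13), np.float64(0.652)), (np.float64(0.17), np.float64(0.606)), (np.float64(0.21), np.float64(0.504))])
[ 562.29308462 -133.59203617  205.43816325] [179.9867105   17.65349338 179.95929277] [ 0.17719472  4.38030567 10.44981349] [ 1.17899321 -0.39117341  0.44476725]
```

send_rows(
  deltas=[
    [[0.0133,0,0.0003],[0,-0.08,0]],
    [[0.0133,0,0.0003],[0,-0.08,0]],
    [[0.0133,0,0.0003],[0,-0.08,0]],
    [[0.0067,0,0.0001],[0,-0.04,0]],
    [[0,0,0],[0,0,0]],
    [[0,0,0],[0,0,0]],
  ],
)

```text
time_s: 12.25
ee_pos: [540.0, -133.8, 197.4]
ee_rot: [-180.0, 25.6, 180.0]
force: [-5.3, 5.0, 15.5]
gripper_width: 21.3
gripper_force: 30.0
```

```bash
python3 -c "
from ang import *
print(hub());s=state();print(s['ee_pos'],s['ee_rot'],s['force'],s['torque'])"
```

```text
(np.float64(0.2499999999999998), np.float64(0.38378522719733826), [(np.float64(0.17), np.float64(0.331)), (np.float64(0.21), np.float64(0.367)), (np.float64(0.25), np.float64(0.384)), (np.float64(0.29), np.float64(0.359)), (np.float64(0.33), np.float64(0.308))])
[ 540.02256967 -133.78155573  197.41683013] [-179.98126532   25.62591165  179.9781537 ] [-4.96457594  5.31114783 16.23035754] [ 1.35902948 -0.24906958  0.62120918]
```

send_rows(
  deltas=[
    [[0,0,-0.005],[0,0,0]],
    [[0.0133,0,0.0],[0,-0.08,0]],
    [[0,0,0],[0,0,0]],
    [[0,0,0],[0,0,0]],
  ],
)

```text
time_s: 12.7
ee_pos: [532.0, -133.6, 194.2]
ee_rot: [180.0, 27.7, 180.0]
force: [1.3, 4.3, 5.2]
gripper_width: 21.4
gripper_force: 30.0
```

```bash
python3 -c "
import ang
from ang import *
print(hub());s=state();print(s['ee_pos'],s['ee_rot'],s['force'],s['torque'])
im=cv2.resize(grab_frame('side')[130:220,225:305][...,::-1],(640,720),interpolation=2)[:600]
for th,c in((0.28,(0,255,0)),(0.36,(0,0,255))):
  p=ang.pts(th,0);q=((np.array([p[0,0],p[-1,0],p[-1,-1],p[0,-1]])-[225,130]+.5)*8).astype(np.int32);cv2.polylines(im,[q],True,c,1)
cv2.imwrite('pics/i.png',im)"
```

```text
(np.float64(0.029999999999999943), np.float64(0.37832931106385037), [(np.float64(-0.05), np.float64(0.317)), (np.float64(-0.01), np.float64(0.362)), (np.float64(0.03), np.float64(0.378)), (np.float64(0.07), np.float64(0.372)), (np.float64(0.11), np.float64(0.351))])
[ 532.06521277 -133.62382996  194.18124801] [179.9632654   27.6406603  179.97604949] [0.47616382 4.29026251 5.82909805] [ 1.21103696 -0.40515914  0.6177464 ]
```

View pics/i.png

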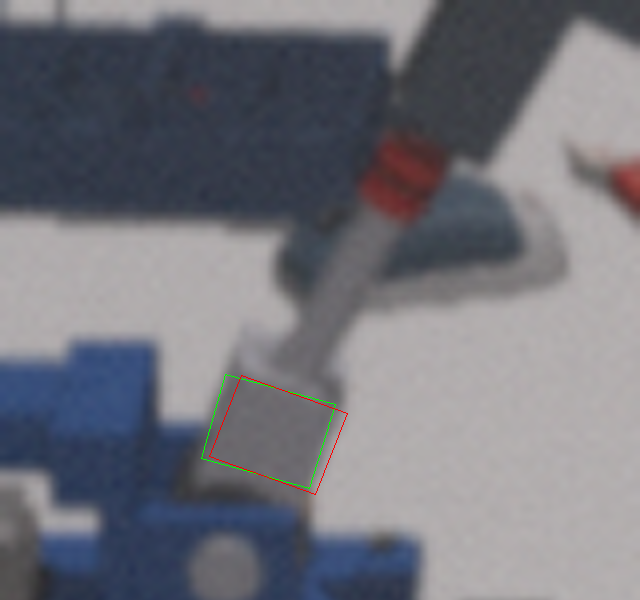

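The view shows the bar tilted 28° (matching the tool) and the socket face between the 0.28 and 0.36 outlines, nearer 0.30. I'll switch to edge-based angle measuring.

```bash
cat > edge.py <<'E'
from ang import *
def prof(im,th,x):   # mean grey along radial line at offset x
    r=np.arange(36,59,1.);c,s=np.cos(th),np.sin(th)
    W=np.stack([X0+x*c-r*s,np.full_like(r,Y0+18),45+x*s+r*c],-1)
    K,R,t=cal("side");p=(W@R.T+t)@K.T;uv=(p[:,:2]/p[:,2:]+O).astype(np.float32)
    return cv2.remap(im,uv[:,:1],uv[:,1:],1).mean()
def edges(n=4):
    im=np.mean([grab_frame("side").astype(np.float32).mean(-1) for _ in range(n)],0)
    G=np.arange(0,0.7,.01)
    L=np.array([prof(im,t,-20)-prof(im,t,-16) for t in G]);Rr=np.array([prof(im,t,20)-prof(im,t,16) for t in G])
    for nm,a in(("front",L),("back",Rr),("both",L+Rr)):
        k=np.argsort(-a)[:4];print(nm,[(round(G[i],2),round(float(a[i]),1)) for i in k])
E
python3 -c "
from edge import *
edges()"
```

```text
front [(np.float64(0.32), 39.4), (np.float64(0.31), 39.3), (np.float64(0.33), 38.1), (np.float64(0.3), 37.9)]
back [(np.float64(0.26), 31.6), (np.float64(0.27), 31.1), (np.float64(0.25), 31.0), (np.float64(0.24), 29.4)]
both [(np.float64(0.29), 61.5), (np.float64(0.28), 60.9), (np.float64(0.3), 60.2), (np.float64(0.27), 58.8)]
```

send_rows(
  deltas=[
    [[0.0133,0,-0.0005],[0,-0.08,0]],
    [[0.0133,0,-0.0005],[0,-0.08,0]],
    [[0.0133,0,-0.0005],[0,-0.08,0]],
    [[0.0067,0,0],[0,-0.04,0]],
    [[0,0,0],[0,0,0]],
    [[0,0,0],[0,0,0]],
  ],
)

```text
time_s: 13.6
ee_pos: [511.5, -132.9, 183.1]
ee_rot: [-179.9, 35.3, -179.9]
force: [1.7, 2.3, -0.8]
gripper_width: 21.2
gripper_force: 30.0
```

```bash
python3 -c "
from edge import *
edges();s=state();print(s['ee_pos'],s['ee_rot'],s['force'],s['torque'])"
```

```text
front [(np.float64(0.45), 39.7), (np.float64(0.44), 39.0), (np.float64(0.46), 38.9), (np.float64(0.43), 37.3)]
back [(np.float64(0.35), 33.0), (np.float64(0.36), 32.8), (np.float64(0.34), 32.2), (np.float64(0.37), 31.4)]
both [(np.float64(0.41), 48.2), (np.float64(0.4), 48.0), (np.float64(0.42), 47.6), (np.float64(0.39), 47.4)]
[ 511.50079985 -132.82795105  183.16319745] [-179.88358301   35.34236673 -179.96797781] [ 2.2110803   1.40136172 -0.62487541] [0.32515269 0.04182936 0.1607448 ]
```

```bash
cat > line.py <<'E'
from ang import *
def grid(im,th):
    x=np.arange(-28,28.1,.5);r=np.arange(34,59,1.);xx,rr=np.meshgrid(x,r);c,s=np.cos(th),np.sin(th)
    W=np.stack([X0+xx*c-rr*s,np.full_like(xx,Y0+18),45+xx*s+rr*c],-1).reshape(-1,3)
    K,R,t=cal("side");p=(W@R.T+t)@K.T;uv=(p[:,:2]/p[:,2:]+O).astype(np.float32).reshape(*xx.shape,2)
    return x,r,cv2.remap(im,uv[...,0],uv[...,1],1)
def lines(im,th):
    im=cv2.GaussianBlur(im.astype(np.float32).mean(-1),(0,0),.7);x,r,g=grid(im,th);g=cv2.GaussianBlur(g,(1,5),0)
    d=np.abs(np.gradient(g,axis=1));out=[]
    for lo,hi in((-25,-12),(12,25)):
        m=(x>lo)&(x<hi);w=d[:,m]**4;e=(w*x[m]).sum(1)/w.sum(1)
        b,a=np.polyfit(r,e,1);res=np.abs(e-np.polyval((b,a),r));k=res<=np.quantile(res,.7);b,a=np.polyfit(r[k],e[k],1)
        out.append((round(float(a+b*47),2),round(float(th-np.arctan(b)),3),round(float(res.mean()),2)))
    return out
E
python3 -c "
from line import *
print('rest',lines(REF,0.))
f=np.mean([grab_frame('side').astype(float) for _ in range(5)],0)
for th in(.4,.44,.48):print(th,lines(f,th))
g=[ ]
for z in (0,):
  pass
im=cv2.imread('pics/i.png')
"
```

```text
rest [(-21.04, -0.264, 0.74), (22.09, -0.076, 0.37)]
0.4 [(-20.4, 0.495, 0.06), (20.72, 0.495, 0.45)]
0.44 [(-18.47, 0.499, 0.05), (22.32, 0.475, 0.33)]
0.48 [(-16.59, 0.497, 0.05), (23.5, 0.49, 0.13)]
```

Edge slopes, the tool angle minus 7° lean, and the low force (easiest phase) all agree on a hub angle of about 0.49. A small step more, then I'll measure again.

send_rows(
  deltas=[
    [[0.0067,0,0.0005],[0,-0.04,0]],
    [[0.0067,0,0.0005],[0,-0.04,0]],
    [[0,0,0],[0,0,0]],
    [[0,0,0],[0,0,0]],
    [[0,0,0],[0,0,0]],
  ],
)

```text
time_s: 14.55
ee_pos: [509.3, -127.7, 187.3]
ee_rot: [-179.1, 36.7, 179.7]
force: [1.4, -6.5, -3.6]
gripper_width: 21.6
gripper_force: 30.0
```

```bash
python3 -c "
from line import *
f=np.mean([grab_frame('side').astype(float) for _ in range(5)],0)
for th in(.48,.52,.56):print(th,lines(f,th))
s=state();print(s['ee_pos'],s['ee_rot'],s['force'],s['torque'],s['time_s'])
b=f.astype(np.uint8)
im=np.ascontiguousarray(cv2.resize(b[145:220,225:305][...,::-1],(640,600),interpolation=2))
for th,c in((0.47,(0,255,0)),(0.54,(0,0,255))):
  p=pts(th,0);q=((np.array([p[0,0],p[-1,0],p[-1,-1],p[0,-1]])-[225,145]+.5)*8).astype(np.int32);cv2.polylines(im,[q],True,c,1)
cv2.imwrite('pics/j.png',im)
p=pts(0.,0);q=((np.array([p[0,0],p[-1,0],p[-1,-1],p[0,-1]])-[195,155]+.5)*8);print('rest outline in d.png',q.round().tolist())
"
```

```text
0.48 [(-15.83, 0.463, 0.1), (23.78, 0.488, 0.09)]
0.52 [(-14.31, 0.48, 0.07), (24.17, 0.504, 0.11)]
0.56 [(-13.42, 0.522, 0.06), (24.01, 0.605, 0.73)]
[ 509.23302814 -127.72250339  187.27379004] [-179.08844757   36.74496347  179.69693867] [ 1.70522827 -5.28614473 -4.99934932] [-1.38094117  1.06241124 -1.10344149] 14.8
rest outline in d.png [[528.0, 271.0], [526.0, 183.0], [412.0, 182.0], [416.0, 269.0]]
```

View pics/j.png

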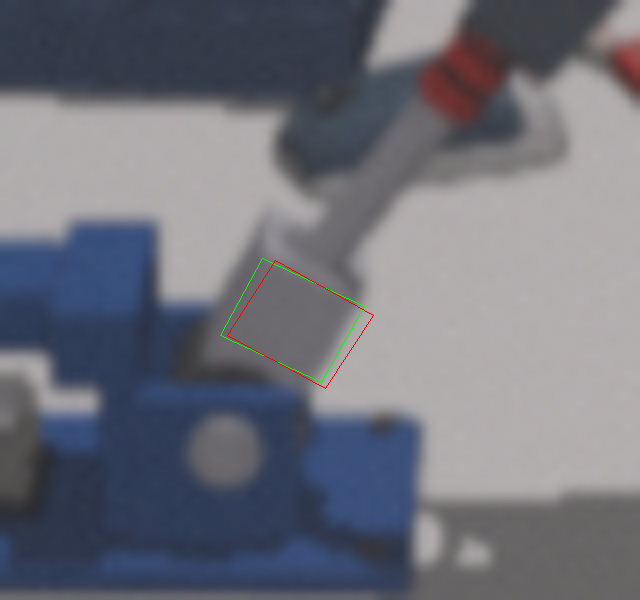

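```bash
python3 -c "
from h import *
s=state();print(s['qpos'].round(2),s['qvel'].round(2),s['effort'].round(2),s['force'],s['torque'],s['gripper_force'])"
```

```text
[ -22.94    3.37  126.4    39.78   19.68 -146.5 ] [ 0.   -0.03 -0.01 -0.05 -0.    0.12] [  3.32 -26.73 -20.95   1.39   0.24  -0.04] [ 1.70522827 -5.28614473 -4.99934932] [-1.38094117  1.06241124 -1.10344149] 30.014881077222526
```

Joint 6 has reached its range limit, which is why the last step drifted. The bar is round, so I can turn the tool about the bar's axis to free the joint.

send_rows(
  deltas=[
    [[0,0,0],[0,0,0.1]],
    [[0,0,0],[0,0,0.1]],
    [[0,0,0],[0,0,0]],
  ],
)

```text
time_s: 15.1
ee_pos: [509.5, -127.9, 187.6]
ee_rot: [176.6, 36.7, 172.5]
force: [1.5, -6.5, -4.4]
gripper_width: 21.8
gripper_force: 30.0
```

```bash
python3 -c "
from line import *
s=state();print(s['qpos'].round(2),s['ee_pos'],s['ee_rot'],s['force'],s['torque'],s['gripper_force'])
f=np.mean([grab_frame('side').astype(float) for _ in range(5)],0)
for th in(.44,.48,.52):print(th,lines(f,th))
"
```

```text
[ -22.94    3.36  126.37   39.78   19.66 -140.74] [ 509.53228471 -127.94740734  187.62751741] [176.64752635  36.66832679 172.52178334] [ 1.52291903 -6.4806997  -4.3638067 ] [-1.43294127  0.96913286 -1.00569276] 30.013636623043567
0.44 [(-16.99, 0.495, 0.07), (23.04, 0.444, 0.28)]
0.48 [(-15.18, 0.492, 0.07), (23.86, 0.471, 0.11)]
0.52 [(-13.87, 0.506, 0.06), (24.22, 0.506, 0.1)]
```

send_rows(
  deltas=[
    [[0,0,0],[0,0,0.15]],
    [[0,0,0],[0,0,0.15]],
    [[0,0,0],[0,0,0.1]],
    [[0,0,0],[0,0,0]],
  ],
)

```text
time_s: 15.75
ee_pos: [509.6, -128.0, 187.9]
ee_rot: [168.4, 35.2, 158.5]
force: [0.5, -5.7, -3.3]
gripper_width: 21.7
gripper_force: 30.0
```

```bash
cat >> h.py <<'E'
from scipy.spatial.transform import Rotation as Ro
def tool(dw,rw=(0,0,0)):
    R=Ro.from_euler("xyz",state()["ee_rot"],degrees=True).as_matrix();return (R.T@np.array(dw)/500).round(4),(R.T@np.array(rw)/.5).round(4)
def st():
    s=state();R=Ro.from_euler("xyz",s["ee_rot"],degrees=True).as_matrix();p=s["ee_pos"]
    print("q",s["qpos"].round(1),"p",p.round(1),"z",R[:,2].round(3),"tilt",np.arctan2(R[0,2],-R[2,2]).round(3),"r",np.hypot(604-p[0],p[2]-45).round(1),"tcpang",np.arctan2(604-p[0],p[2]-45).round(3),"F",s["force"].round(1),"T",s["torque"].round(2))
E
python3 -c "
from h import *
st();print(tool((2.8,-5.4,-4.1)),tool((0,-5.4,0)))"
```

```text
q [ -22.9    3.3  126.3   39.8   19.7 -129.3] p [ 509.6 -128.   187.9] z [ 0.599 -0.02  -0.8  ] tilt 0.642 r 171.2 tcpang 0.584 F [ 0.5 -5.7 -3.3] T [-1.39  0.95 -1.  ]
(array([-0.0028, -0.0102,  0.0101]), array([0., 0., 0.])) (array([-0.0032, -0.0103,  0.0002]), array([0., 0., 0.]))
```

send_rows(
  deltas=[
    [[-0.0016,-0.005,0.002],[0,0,0]],
    [[-0.0016,-0.005,0.003],[0,0,0]],
    [[0,0,0.003],[0,0,0]],
    [[0,0,0],[0,0,0]],
    [[0,0,0],[0,0,0]],
  ],
)

```text
time_s: 16.25
ee_pos: [513.1, -131.3, 188.8]
ee_rot: [168.1, 35.4, 158.5]
force: [-11.4, 3.0, 21.6]
gripper_width: 21.1
gripper_force: 30.0
```

```bash
python3 -c "
from line import *
st()
f=np.mean([grab_frame('side').astype(float) for _ in range(5)],0)
for th in(.44,.48,.52):print(th,lines(f,th))
"
```

```text
q [ -23.5    3.7  126.    41.5   20.  -131.4] p [ 513.1 -131.3  188.8] z [ 0.604 -0.016 -0.797] tilt 0.648 r 170.1 tcpang 0.564 F [-11.4   3.   21.6] T [0.77 0.02 0.59]
0.44 [(-15.38, 0.437, 0.05), (23.63, 0.444, 0.39)]
0.48 [(-14.0, 0.453, 0.05), (24.09, 0.463, 0.34)]
0.52 [(-13.27, 0.495, 0.04), (24.18, 0.537, 0.83)]
```

send_rows(
  deltas=[
    [[0,0,-0.005],[0,0,0]],
    [[0,0,-0.003],[0,0,0]],
    [[0,0,0],[0,0,0]],
  ],
)

```text
time_s: 16.8
ee_pos: [510.5, -131.4, 189.2]
ee_rot: [168.1, 35.2, 158.4]
force: [4.1, 2.0, 2.0]
gripper_width: 21.3
gripper_force: 30.0
```

```bash
cat > red.py <<'E'
from line import *
def redstart(im,th,be):
    # foot at 18 from the axis (+1.5 lean shift), bar along be; s = mm from foot; find red start
    f=np.array([X0-18*np.sin(th),Y0,45+18*np.cos(th)]);d=np.array([-np.sin(be),0,np.cos(be)])
    s=np.arange(60,125,.5);out=[]
    for o in(-4,0,4):
        n=np.array([np.cos(be),0,np.sin(be)]);W=f+s[:,None]*d+o*n
        uv=np.array([proj("side",w) for w in W])+O;p=cv2.remap(im.astype(np.float32),uv[:,:1].astype(np.float32),uv[:,1:].astype(np.float32),1)[:,0]
        q=p[:,0]-p[:,2];k=q>(q.max()+np.median(q[:30]))/2;out.append(float(s[k.argmax()]))
    return out
E
python3 -c "
from red import *
st()
f=np.mean([grab_frame('side').astype(float) for _ in range(5)],0)
for th in(.44,.48,.52):print(th,lines(f,th))
for th,be in((.45,.57),(.5,.62)):print('now',redstart(f,th,be))
g=cv2.resize(cv2.imread('pics/g.png'),(100,120),interpolation=3)[...,::-1]
G=np.zeros((384,512,3),np.uint8);G[100:220,205:305]=g;print('home',redstart(G,0,0))
g=cv2.resize(cv2.imread('pics/i.png')[:600],(80,75),interpolation=3)[...,::-1]
G=np.zeros((384,512,3),np.uint8);G[130:205,225:305]=g;print('i',redstart(G,.34,.47));print([lines(G,t) for t in(.3,.35)])
"
```

```text
q [ -23.6    3.5  126.    40.7   20.3 -130.6] p [ 510.5 -131.4  189.2] z [ 0.6   -0.015 -0.8  ] tilt 0.644 r 171.8 tcpang 0.575 F [4.1 2.  2. ] T [ 0.46 -0.73  0.3 ]
0.44 [(-16.48, 0.437, 0.03), (23.27, 0.462, 0.38)]
0.48 [(-14.8, 0.446, 0.04), (23.96, 0.472, 0.11)]
0.52 [(-13.69, 0.484, 0.03), (24.28, 0.512, 0.23)]
now [109.0, 108.5, 109.0]
now [63.5, 109.0, 108.5]
home [104.5, 103.0, 103.0]
i [104.0, 102.0, 102.0]
[[(-19.31, 0.35, 0.15), (20.61, 0.389, 0.92)], [(-16.96, 0.345, 0.17), (22.46, 0.345, 0.67)]]
```

The red edge now sits about 6 mm further out than when home, so the bar crept up while joint 6 was clamped. The tool is also tilted about 0.05 rad past the bar, which wedges it. I'll undo that tilt and then reseat the bar.

```bash
python3 -c "
from h import *
print(tool((0,0,0),(0,.06,0)), tool((1,0,0)),tool((0,-1,0)))"
```

```text
(array([0., 0., 0.]), array([ 0.036 ,  0.1145, -0.0018])) (array([-0.0015,  0.0005,  0.0012]), array([0., 0., 0.])) (array([-0.0006, -0.0019,  0.    ]), array([0., 0., 0.]))
```

send_rows(
  deltas=[
    [[0,0,0],[0.018,0.057,0]],
    [[-0.0009,-0.0029,0],[0.018,0.057,0]],
    [[0,0,0.003],[0,0,0]],
    [[0,0,0.003],[0,0,0]],
    [[0,0,0],[0,0,0]],
    [[0,0,0],[0,0,0]],
  ],
)

```text
time_s: 17.65
ee_pos: [511.5, -131.9, 185.6]
ee_rot: [169.5, 31.8, 159.2]
force: [3.5, 4.9, 4.9]
gripper_width: 21.6
gripper_force: 30.0
```

```bash
python3 -c "
from red import *
st()
f=np.mean([grab_frame('side').astype(float) for _ in range(5)],0)
for th in(.44,.48):print(th,lines(f,th))
for th,be in((.45,.57),(.5,.62)):print('now',redstart(f,th,be))
"
```

```text
q [ -22.7    4.3  123.6   30.1   23.5 -119.7] p [ 511.5 -131.9  185.6] z [ 0.549 -0.013 -0.836] tilt 0.582 r 168.3 tcpang 0.582 F [3.5 4.9 4.9] T [ 1.22 -1.09  0.89]
0.44 [(-19.23, 0.527, 0.13), (22.13, 0.504, 0.37)]
0.48 [(-17.33, 0.528, 0.11), (23.37, 0.5, 0.12)]
now [105.5, 105.5, 106.0]
now [107.0, 105.5, 105.0]
```

send_rows(
  deltas=[
    [[0,0,0.004],[0,0,0]],
    [[0,0,0.003],[0,0,0]],
    [[0,0,0.002],[0,0,0]],
    [[0,0,0],[0,0,0]],
    [[0,0,0],[0,0,0]],
  ],
)

```text
time_s: 18.4
ee_pos: [513.9, -132.0, 182.7]
ee_rot: [169.5, 31.9, 159.2]
force: [-2.5, 6.5, 11.0]
gripper_width: 21.4
gripper_force: 30.0
```

```bash
python3 -c "
from red import *
st()
f=np.mean([grab_frame('side').astype(float) for _ in range(5)],0)
for th in(.44,.48,.52):print(th,lines(f,th))
for th,be in((.45,.57),(.5,.62)):print('now',redstart(f,th,be))
"
```

```text
q [ -22.6    4.8  123.6   30.7   23.  -120.3] p [ 513.9 -132.   182.7] z [ 0.55  -0.013 -0.835] tilt 0.583 r 164.6 tcpang 0.579 F [-2.5  6.5 11. ] T [ 1.33 -0.83  0.91]
0.44 [(-19.26, 0.53, 0.09), (22.16, 0.509, 0.35)]
0.48 [(-17.35, 0.531, 0.07), (23.36, 0.503, 0.1)]
0.52 [(-15.49, 0.527, 0.06), (23.97, 0.511, 0.09)]
now [101.5, 101.5, 102.5]
now [103.5, 101.5, 101.5]
```

```bash
python3 -c "
from red import *
def load(n,box):
  g=cv2.resize(cv2.imread(n),(box[2]-box[0],75),interpolation=3)[...,::-1];G=np.zeros((384,512,3),np.uint8);G[box[1]:box[1]+75,box[0]:box[2]]=g;return G
I=load('pics/i.png',(225,130,305));J=load('pics/j.png',(225,145,305))
f=np.mean([grab_frame('side').astype(float) for _ in range(6)],0).astype(np.uint8)
def rel(A,B,ha):
  T=samp(A,ha);g=np.arange(ha-.1,ha+.4,.01);cs=[]
  for th in g:
    S=samp(B,th);a=T-T.mean((0,1));b=S-S.mean((0,1));cs.append((a*b).sum()/np.sqrt((a*a).sum()*(b*b).sum()))
  k=np.argsort(cs)[-3:];return [(round(g[i]-ha,2),round(cs[i],3)) for i in k[::-1]]
for h in(.3,.345):print('i->now',rel(I,f,h),'i->j',rel(I,J,h))
for h in(.46,.5):print('j->now',rel(J,f,h))
for o in (X0-2,X0+2):
  import ang,line
  ang.X0=o;line.X0=o
  print(o,[lines(f,t) for t in(.48,.52)],lines(I,.33), rel(I,f,.345))
st()
"
```

```text
i->now [(np.float64(0.12), np.float64(0.942)), (np.float64(0.11), np.float64(0.937)), (np.float64(0.13), np.float64(0.935))] i->j [(np.float64(0.1), np.float64(0.924)), (np.float64(0.09), np.float64(0.92)), (np.float64(0.11), np.float64(0.919))]
i->now [(np.float64(0.12), np.float64(0.95)), (np.float64(0.13), np.float64(0.948)), (np.float64(0.11), np.float64(0.947))] i->j [(np.float64(0.1), np.float64(0.932)), (np.float64(0.11), np.float64(0.931)), (np.float64(0.12), np.float64(0.928))]
j->now [(np.float64(0.03), np.float64(0.963)), (np.float64(0.02), np.float64(0.962)), (np.float64(0.04), np.float64(0.959))]
j->now [(np.float64(0.03), np.float64(0.971)), (np.float64(0.02), np.float64(0.97)), (np.float64(0.04), np.float64(0.969))]
602.0 [[(-15.66, 0.526, 0.09), (23.94, 0.48, 0.25)], [(-14.16, 0.525, 0.07), (24.25, 0.517, 0.29)]] [(-16.02, 0.347, 0.16), (23.21, 0.357, 0.84)] [(np.float64(0.14), np.float64(0.965)), (np.float64(0.13), np.float64(0.965)), (np.float64(0.15), np.float64(0.962))]
606.0 [[(-19.07, 0.531, 0.05), (22.29, 0.52, 0.22)], [(-17.17, 0.53, 0.04), (23.44, 0.526, 0.11)]] [(-19.77, 0.34, 0.17), (20.15, 0.396, 0.73)] [(np.float64(0.12), np.float64(0.94)), (np.float64(0.11), np.float64(0.939)), (np.float64(0.13), np.float64(0.93))]
q [ -22.6    4.8  123.7   30.7   23.  -120.3] p [ 513.9 -132.   182.7] z [ 0.55  -0.013 -0.835] tilt 0.583 r 164.6 tcpang 0.58 F [-2.1  4.9 10.5] T [ 1.34 -0.83  0.87]
```

```bash
python3 -c "
from h import *
print(tool((-.836*2.45,0,-.55*2.45),(0,-.015,0)))"
```

```text
(array([ 0.0047, -0.0015, -0.    ]), array([-0.009 , -0.0286,  0.0004]))
```

send_rows(
  deltas=[
    [[0.0047,-0.0015,0],[-0.009,-0.0286,0]],
    [[0,0,0],[0,0,0]],
    [[0.0047,-0.0015,0],[-0.009,-0.0286,0]],
    [[0,0,0],[0,0,0]],
    [[0,0,0],[0,0,0]],
  ],
)

```text
time_s: 19.45
ee_pos: [509.8, -132.0, 179.9]
ee_rot: [168.7, 33.5, 158.9]
force: [-0.9, 5.3, 10.0]
gripper_width: 21.4
gripper_force: 30.0
```

```bash
cat > m.py <<'E'
import ang,line
from red import *
def load(n,box):
  g=cv2.resize(cv2.imread(n),(box[2]-box[0],75),interpolation=3)[...,::-1];G=np.zeros((384,512,3),np.uint8);G[box[1]:box[1]+75,box[0]:box[2]]=g;return G
I=load('pics/i.png',(225,130,305))
f=np.mean([grab_frame('side').astype(float) for _ in range(6)],0).astype(np.uint8)
cv2.imwrite('pics/raw%d.png'%(state()['time_s']*100),f[...,::-1])
def rel(A,B,ha):
  T=samp(A,ha);g=np.arange(ha-.1,ha+.4,.01);cs=[]
  for th in g:
    S=samp(B,th);a=T-T.mean((0,1));b=S-S.mean((0,1));cs.append((a*b).sum()/np.sqrt((a*a).sum()*(b*b).sum()))
  k=np.argsort(cs)[-3:];return [(round(float(g[i]-ha),2),round(float(cs[i]),3)) for i in k[::-1]]
st();print('red',redstart(f,.5,.61))
for o in(602,604):
  ang.X0=line.X0=o;print(o,[lines(f,t) for t in(.48,.52)],rel(I,f,.345))
E
python3 m.py
```

```text
q [ -23.4    4.4  125.5   37.2   21.  -127.3] p [ 509.9 -132.   180. ] z [ 0.575 -0.013 -0.818] tilt 0.613 r 164.6 tcpang 0.609 F [-1.1  5.7 10.3] T [ 1.28 -0.88  0.95]
red [102.0, 101.5, 101.5]
602 [[(-16.64, 0.537, 0.06), (23.66, 0.491, 0.12)], [(-14.9, 0.534, 0.05), (24.12, 0.512, 0.11)]] [(0.16, 0.962), (0.15, 0.962), (0.17, 0.96)]
604 [[(-18.36, 0.539, 0.05), (22.93, 0.532, 0.16)], [(-16.46, 0.538, 0.04), (23.73, 0.525, 0.09)]] [(0.14, 0.947), (0.15, 0.945), (0.13, 0.944)]
```

All estimates put the hub within 0.50–0.57 (window 0.477–0.603): edge slope 0.535, geometry 0.505–0.575, and a rising force as expected at the third click. The bar is fully home and gripped at 30 N, and the pose is steady, so I'm handing in.

```bash
python3 -c "
from h import *
st();s=state();print(s['gripper_force'],s['time_s']);print(job_done())"
```

```text
q [ -23.4    4.4  125.5   37.2   21.  -127.3] p [ 509.9 -132.   180. ] z [ 0.575 -0.013 -0.818] tilt 0.613 r 164.6 tcpang 0.609 F [-1.1  5.7 10.3] T [ 1.28 -0.88  0.95]
30.027228789258515 19.75
the job is handed in; nothing more can be done
None
```

I handed the job in at 19.75 s with the bar home in the socket and still gripped at 30 N; my estimates put the hub at about 0.53 rad (third click, allowed 0.477–0.603), but no verdict came back to confirm it.

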